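# Cover the test vessels and post the run card

### The job

Get the wet-test station ready: put each cover on the vessel whose rim has the same colour as its knob, so that it lies flat on the rim with its plug in the mouth. Only when all three vessels are covered, stand the green-banded run card, which waits in a sloping rest, upright in the slot of the aluminium card holder, down on the slot's floor. Let go of everything and do not disturb the bottle and the jar.

Things in the scene. Friction and masses are not known exactly. Their poses are not given: they have to be found in the camera images.
- cover_red: Loose vessel cover with a red knob, 0.11 kg: below a round plug 56 mm across, 8 mm high; a white flange disc 92 mm across, 6 mm thick, with a red disc on top; in its middle an upright round red knob, 24 mm across, 14 to 46 mm above the origin, to grip it by. Lies plug down on the table at the start. Origin: centre of the plug's underside; z up.
- cover_blue: Loose vessel cover with a blue knob, 0.11 kg: below a round plug 56 mm across, 8 mm high; a white flange disc 92 mm across, 6 mm thick, with a blue disc on top; in its middle an upright round blue knob, 24 mm across, 14 to 46 mm above the origin, to grip it by. Lies plug down on the table at the start. Origin: centre of the plug's underside; z up.
- cover_yellow: Loose vessel cover with a yellow knob, 0.11 kg: below a round plug 56 mm across, 8 mm high; a white flange disc 92 mm across, 6 mm thick, with a yellow disc on top; in its middle an upright round yellow knob, 24 mm across, 14 to 46 mm above the origin, to grip it by. Lies plug down on the table at the start. Origin: centre of the plug's underside; z up.
- vessel_red: Open round vessel fixed to the table, black with a red rim band: 96 mm across, 45 mm high, mouth 72 mm across. A cover's plug drops loosely (8 mm play all round) into the mouth, its flange lies on the rim: a seated cover's origin is 37 mm above the vessel's. Origin: centre of the underside, on the table; z up.
- vessel_blue: Open round vessel fixed to the table, black with a blue rim band: 96 mm across, 45 mm high, mouth 72 mm across. A cover's plug drops loosely (8 mm play all round) into the mouth, its flange lies on the rim: a seated cover's origin is 37 mm above the vessel's. Origin: centre of the underside, on the table; z up.
- vessel_yellow: Open round vessel fixed to the table, black with a yellow rim band: 96 mm across, 45 mm high, mouth 72 mm across. A cover's plug drops loosely (8 mm play all round) into the mouth, its flange lies on the rim: a seated cover's origin is 37 mm above the vessel's. Origin: centre of the underside, on the table; z up.
- card: Loose rigid card, 6 mm thick (x), 60 wide (y), 80 high (z), 0.08 kg: white, green band near the top, steel foot. Starts in a fixed black rest (90 x 56 mm) whose walls cover its lowest 30 mm, leaning 15 degrees, top towards its -x (roughly the robot). Grip the free part across the thickness; it pulls out along its z. Origin: centre of the bottom edge; z up the card.
- holder: Aluminium card holder, green chamfers, fixed: 37 (x) by 90 (y), 34 mm high. Upright slot along y: 9 mm wide, 76 long, floor at 6 mm, straight walls to 26 mm, then chamfers widening to 23 mm at the top. A seated card's origin is 6 mm above the holder's, its x along the holder's x either way round; it may lean up to 9 degrees. Origin: centre of the underside; z up.
- amber_bottle: Bystander: loose amber glass bottle, 44 mm across, 80 mm high, standing beyond the work. Leave it alone. Origin: centre of its underside.
- white_jar: Bystander: loose white plastic jar with a blue cap, 50 mm across, 60 mm high, standing beyond the work. Leave it alone. Origin: centre of its underside.

How it is judged:
By the outcome, as a careful person would: the job done as asked, in the order asked, and still so for the second after the job is handed in, with the robot touching nothing.
It also fails if it takes over 99 s, if anything falls off the work surface, if the arm or the gripper's body presses on something with over 40 N, if the wrist force passes 120 N, or if a joint passes its speed limit or range.

### The arm

A 6-joint arm with a two-finger parallel gripper is mounted at the origin on the work surface. World frame = base frame: x ahead of the robot, y to its left, z up, the work surface at z = 0. Lengths are in m, angles in rad, forces in N, time in s.
With the tool pointing down it reaches from about 0.325 to 0.775 m from the base axis. Payload 5.5 kg.
Tool frame: the origin (TCP) lies between the finger pads; the fingertips stand env.tcp_to_tips ahead of it and the grasp point (between the pads) lies 6 mm ahead of it (env.tcp_to_tips is the distance from the TCP to the fingertips, in m); z points along the fingers, y is the line along which they close (so a half turn about z gives the same grasp; the last joint's range is limited). The gripper opens to 88 mm and grips with 3 to 60 N. Pads are 20 mm wide; open, the fingers measure 115 mm over their backs; the gripper's body (75 mm by 178 mm) begins 61 mm behind the grasp point.
Start: joints at [-1.351, 0.091, 1.231, -0, 1.82, -0.057], TCP at [0.164, -0.577, 0.248] pointing down, gripper open.
Joint ranges: [-2.87, 2.87], [-0.86, 2.18], [0.17, 2.46], [-1.51, 4.65], [0.06, 2.69], [-2.65, 2.65]. Speed limits (rad/s): [2.57, 2.57, 3.01, 3.14, 3.14, 3.14].

### API

Orientations are given as a unit quaternion [x, y, z, w].
In Python, from station import state, imaging, workorder, env gives the robot as it stands. The module is installed in compiled form; this text tells all that it offers.
- The arm moves only by the shell command python3 -m creep 'ROWS'. ROWS is JSON, a list that holds one entry, the list of rows, each a list of 7 numbers: the turn, a rotation vector about the tool's x, y, z normalised to -1 to 1, where 1 is 1.5 rad, then the shift along the tool's x, y, z normalised to -1 to 1, where 1 is 600 mm, then the closure, from -1 (fully open) to 1 (shut). In form: [[[rx, ry, rz, x, y, z, hand], ...]]. A call has 1 to 10 rows; each row is the pose to reach, as a shift and turn from the pose commanded when the call began, along the tool's axes at that moment; what a row does not reach only later rows make up. A row lasts 1/10 s, in which the tool goes at most 50 mm and 8.59 degrees, less where a joint would pass 70% of its speed; a pose out of reach is approached as far as the arm can. A call with a number of a shift or a turn outside -1 to 1 is refused whole. A call with a gripper value outside its range is refused whole. The fingers move at their own pace and stop on an object; the grip force is fixed at half the most. Time passes only in rows, so rows that repeat a pose let the fingers close. It gives the time, the measured TCP pose, the force, the opening and the grip force at its end, in the units of the state.
- state(): the state, without advancing time (a new reading comes with each control period).
- imaging.read_camera(name): name is "scene" or "top"; returns a dict with "img" (480x640x3 uint8, red, green, blue), "K" (3x3 intrinsics, pixels), "D" ([k1, k2, p1, p2, k3] as OpenCV has them; the pictures are not rectified), "rvec" (rotation vector, rad) and "tvec" (3), from world to camera coordinates, as OpenCV has them. Camera axes: x right, y down, z forward; pixel columns grow to the right and rows downward; lengths in m; the calibration is good to about 2 mm. A picture is of the moment at which its call begins. There is no depth.
- workorder.close_job(): hands the job in; it is judged then, once.
The state is a dict: "time": time; "joint_pos": joint angles; "qd": joint speeds; "joint_torque": joint torques, N m; "ee_pos": TCP position; "orientation": TCP orientation; "contact_force": force on the tool from outside, world axes, zero at the start; "torque": the same for the moment, N m; "grip_width": finger opening in m; "gripper_force": force on a finger pad.
Only numpy, scipy, OpenCV 4.12 (cv2) and the standard library are available. Lean on these libraries where they do the work, as an engineer would, in place of code of your own. Each camera call takes 0.05 s, during which the arm holds its last target. There are 200 camera calls.

## Working session

There is one attempt and no reset: what is moved stays moved. The work goes in short steps, Python scripts to look and compute and a shell command to move; the robot and the scene stay as the last step left them, time stands still between calls to the robot, and variables do not carry over. Pictures are saved under pics/ and viewed, at most 14 in all, crops included, and the job is handed in when it is done.

```bash
mkdir -p pics
python3 - <<'E'
from station import state, imaging, env
import cv2
for n in ("scene","top"):
    c=imaging.read_camera(n); cv2.imwrite(f"pics/{n}0.png",c["img"][:,:,::-1]); print(n,c["K"],c["D"],c["rvec"],c["tvec"])
print(state(), env.tcp_to_tips)
E
```

```text
scene [[502.40616913   0.         314.12957143]
 [  0.         502.40616913 231.55557275]
 [  0.           0.           1.        ]] [0.0232898 0.        0.        0.        0.       ] [ 1.47662709  2.35654981 -0.67036953] [ 0.28126522 -0.45447899  1.48868411]
top [[452.16700003   0.         316.94004203]
 [  0.         452.16700003 244.41158888]
 [  0.           0.           1.        ]] [-0.00719337  0.          0.          0.          0.        ] [ 2.17680264 -2.16822832  0.03259015] [0.01049835 0.59667749 0.82050803]
{'time': 0.1, 'joint_pos': array([-1.35068522e+00,  9.17933414e-02,  1.23171118e+00, -8.87578778e-06,
        1.81979606e+00, -5.66980559e-02]), 'qd': array([-0.00048783, -0.0017093 , -0.00301533,  0.00039262,  0.00057653,
        0.00019238]), 'joint_torque': array([ 2.45392373e-03, -4.47857058e+01, -4.07570851e+01,  6.98835868e-02,
        2.83807068e-02, -1.07866356e-04]), 'ee_pos': array([ 0.16392415, -0.57695841,  0.24664471]), 'orientation': array([ 9.90437155e-01,  1.37961997e-01, -7.39845674e-05, -8.50765672e-04]), 'contact_force': array([-0.11328913,  0.55328599,  0.10433709]), 'torque': array([-0.06160303,  0.00333969,  0.0345938 ]), 'gripper_force': 0.0, 'grip_width': 0.08760187547947118} 0.025
```

View pics/scene0.png

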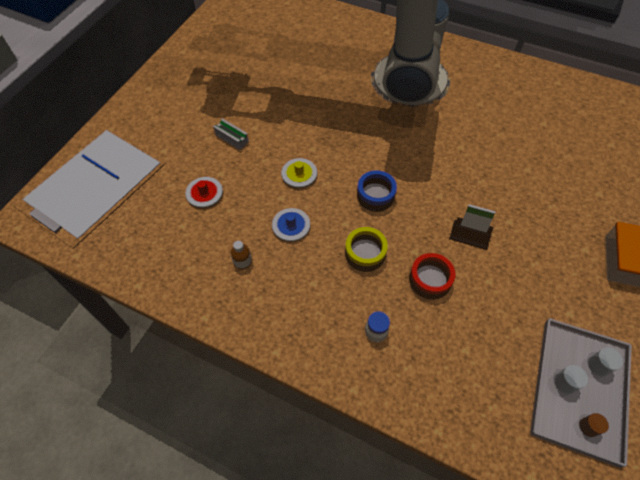

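View pics/top0.png

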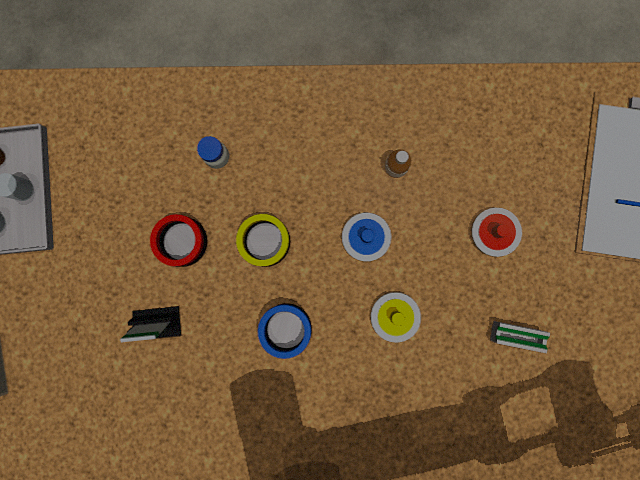

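Top view: vessels red (178,240), yellow (263,240) and blue (284,331). Covers blue (366,237), yellow (396,317) and red (497,232). The rest with the card is at (155,325) and the holder at (522,337). The scene view agrees.

```bash
cat > h.py <<'E'
import numpy as np, cv2
from scipy.spatial.transform import Rotation as R
from station import state, imaging
def cam(n):
    c=imaging.read_camera(n); c["hsv"]=cv2.cvtColor(c["img"],cv2.COLOR_RGB2HSV); return c
def plane(c,px,z):
    """pixels (n,2) -> world points on height z"""
    u=cv2.undistortPoints(np.float64(px).reshape(-1,1,2),c["K"],np.float64(c["D"])).reshape(-1,2)
    M=cv2.Rodrigues(np.float64(c["rvec"]))[0]; o=-M.T@np.ravel(c["tvec"])
    d=np.c_[u,np.ones(len(u))]@M
    return o+d*((z-o[2])/d[:,2])[:,None]
def proj(c,P):
    return cv2.projectPoints(np.float64(P).reshape(-1,1,3),np.float64(c["rvec"]),np.float64(c["tvec"]),c["K"],np.float64(c["D"]))[0].reshape(-1,2)
HUE=dict(red=[(0,8),(172,180)],blue=[(105,130)],yellow=[(24,34)],green=[(50,85)])
def mask(c,col,s=120,v=40):
    return sum(cv2.inRange(c["hsv"],(a,s,v),(b,255,255)) for a,b in HUE[col])
def blobs(c,col,amin=60,**k):
    cs,h=cv2.findContours(mask(c,col,**k),cv2.RETR_CCOMP,cv2.CHAIN_APPROX_NONE)
    return [(x[:,0,:],h[0][i][3]>=0) for i,x in enumerate(cs) if cv2.contourArea(x)>amin]
def tool(dst,yaw=None):
    """row units for moving TCP from the present pose to dst (world)"""
    s=state(); r=R.from_quat(s["orientation"])
    return r.inv().apply(np.array(dst)-s["ee_pos"])/0.6
E
python3 - <<'E'
from h import *
for n in ("top","scene"):
    c=cam(n)
    for col in ("red","blue","yellow"):
        for p,hole in blobs(c,col):
            e=cv2.fitEllipse(p)
            out=[]
            for z in (0.014,0.045):
                q=plane(c,p,z)[:,:2].astype(np.float32); (x,y),(a,b),_=cv2.fitEllipse(q)
                out.append(f"z{z}: {x:.4f} {y:.4f} d {a*1e3:.0f}x{b*1e3:.0f}")
            print(n,col,"hole" if hole else "out",np.round(e[0]),*out)
    for p,hole in blobs(c,"green",20,s=60):
        q=plane(c,p,0.034)[:,:2].astype(np.float32); print(n,"green",hole,p.mean(0).round(),cv2.contourArea(p), cv2.minAreaRect(q))
E
```

```text
top red out [497. 231.] z0.014: 0.6221 -0.3200 d 65x66 z0.045: 0.6192 -0.3088 d 63x63
top red out [176. 240.] z0.014: 0.6048 0.2798 d 97x101 z0.045: 0.6025 0.2689 d 93x97
top red hole [176. 240.] z0.014: 0.6043 0.2789 d 71x75 z0.045: 0.6020 0.2680 d 68x72
top blue out [284. 331.] z0.014: 0.4363 0.0733 d 96x97 z0.045: 0.4402 0.0700 d 93x94
top blue hole [284. 331.] z0.014: 0.4364 0.0731 d 75x76 z0.045: 0.4403 0.0699 d 72x73
top blue out [366. 236.] z0.014: 0.6123 -0.0787 d 64x66 z0.045: 0.6098 -0.0763 d 62x63
top blue out [628. 202.] z0.014: 0.6762 -0.5608 d 7x55 z0.045: 0.6713 -0.5408 d 7x53
top blue out [210. 149.] z0.014: 0.7797 0.2194 d 44x50 z0.045: 0.7710 0.2108 d 42x48
top yellow out [396. 317.] z0.014: 0.4637 -0.1323 d 65x66 z0.045: 0.4666 -0.1280 d 62x63
top yellow out [262. 240.] z0.014: 0.6059 0.1163 d 97x99 z0.045: 0.6036 0.1115 d 94x95
top yellow hole [262. 240.] z0.014: 0.6056 0.1158 d 74x75 z0.045: 0.6033 0.1110 d 72x72
top green False [521. 342.] 158.0 ((0.42395496368408203, -0.3510771095752716), (0.08989430218935013, 0.007289980538189411), 79.12081146240234)
top green
[... 549 characters left out ...]
0.6286 -0.0672 d 60x60
scene blue hole [290. 223.] z0.014: 0.6119 -0.0783 d 25x27 z0.045: 0.6287 -0.0679 d 24x26
scene blue out [377. 186.] z0.014: 0.4194 0.0670 d 95x96 z0.045: 0.4420 0.0731 d 92x93
scene blue hole [377. 186.] z0.014: 0.4197 0.0671 d 74x75 z0.045: 0.4424 0.0731 d 71x73
scene yellow out [366. 245.] z0.014: 0.5881 0.1096 d 97x99 z0.045: 0.6056 0.1143 d 94x96
scene yellow hole [366. 245.] z0.014: 0.5886 0.1097 d 72x75 z0.045: 0.6061 0.1144 d 70x72
scene yellow out [299. 171.] z0.014: 0.4622 -0.1312 d 64x64 z0.045: 0.4835 -0.1191 d 62x63
scene green False [233. 129.] 81.5 ((0.42635732889175415, -0.3472590148448944), (0.08957932144403458, 0.012005695141851902), 79.4587631225586)
```

```bash
python3 -m creep '[[[0,0,-0.863,0.85,-0.204,0.1,-1],[0,0,-0.863,0.85,-0.204,0.1,-1],[0,0,-0.863,0.85,-0.204,0.1,-1],[0,0,-0.863,0.85,-0.204,0.1,-1],[0,0,-0.863,0.85,-0.204,0.1,-1],[0,0,-0.863,0.85,-0.204,0.1,-1],[0,0,-0.863,0.85,-0.204,0.1,-1],[0,0,-0.863,0.85,-0.204,0.1,-1],[0,0,-0.863,0.85,-0.204,0.1,-1],[0,0,-0.863,0.85,-0.204,0.1,-1]]]'
```

```text
time: 1.2
ee_pos: [0.5985, -0.3323, 0.1903]
orientation: [0.706, 0.708, -0.0, -0.0]
contact_force: [0.7, 0.0, 0.4]
grip_width: 0.0878
gripper_force: 0.0
```

Run:
```python
from h import *
# card green band / top edge crop views
for n in ("top","scene"):
    c=cam(n); cv2.imwrite(f"pics/{n}1.png",c["img"][:,:,::-1])
t=cv2.imread("pics/top1.png")[290:360,100:200]; s=cv2.imread("pics/scene1.png")[190:260,430:530]
cv2.imwrite("pics/card.png",np.hstack([cv2.resize(i,None,fx=4,fy=4,interpolation=cv2.INTER_CUBIC) for i in (t,s)]))
```

```text
(no output)
```

View pics/card.png

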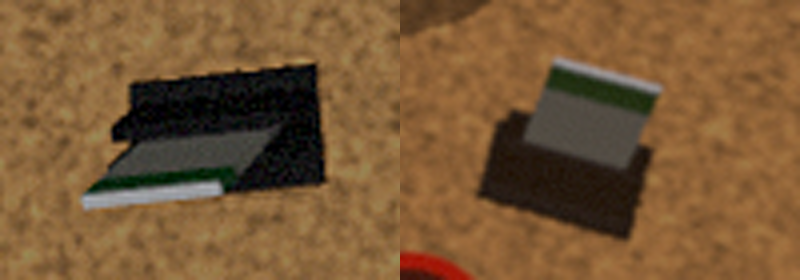

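The crop shows the card in its rest. Its white top edge and the green band under it are clear in both views (top picture about (122–156, 338–341), scene about (568–595, 205–213)). I'll do the covers first.

```bash
python3 -m creep '[[[0,0,0,0.02,0.037,0.1,-1],[0,0,0,0.02,0.037,0.1,-1],[0,0,0,0.02,0.037,0.1,-1],[0,0,0,0.02,0.037,0.1,-1],[0,0,0,0.02,0.037,0.1,-1]]]'; python3 -c "
from h import *; print(tool([.6212,-.3198,.043]), state()['qd'].round(3))"
```

```text
time: 1.8
ee_pos: [0.6191, -0.3229, 0.1336]
orientation: [0.707, 0.707, 0.0, 0.002]
contact_force: [0.6, -0.4, 1.4]
grip_width: 0.0875
gripper_force: 0.0
[0.00548372 0.00316389 0.15092627] [-0.001 -0.005 -0.007  0.001 -0.005  0.   ]
```

```bash
python3 -m creep '[[[0,0,0,0.005,0.003,0.08,-1],[0,0,0,0.005,0.003,0.13,-1],[0,0,0,0.005,0.003,0.15,-1],[0,0,0,0.005,0.003,0.15,-1],[0,0,0,0.005,0.003,0.15,-1],[0,0,0,0.005,0.003,0.15,0.6],[0,0,0,0.005,0.003,0.15,0.6],[0,0,0,0.005,0.003,0.15,0.6],[0,0,0,0.005,0.003,0.15,0.6],[0,0,0,0.005,0.003,0.15,0.6]]]'
```

```text
time: 2.8
ee_pos: [0.621, -0.3186, 0.0408]
orientation: [0.707, 0.707, -0.0, 0.0]
contact_force: [-0.0, 0.5, 0.2]
grip_width: 0.0511
gripper_force: 0.0
```

```bash
python3 -m creep '[[[0,0,0,0,0,-0.003,1],[0,0,0,0,0,-0.003,1],[0,0,0,0,0,-0.003,1],[0,0,0,0,0,-0.003,1],[0,0,0,0,0,-0.003,1],[0,0,0,0,0,-0.003,1],[0,0,0,0,0,-0.003,1],[0,0,0,0,0,-0.08,1],[0,0,0,0,0,-0.15,1],[0,0,0,0,0,-0.2,1]]]'; python3 -c "
from h import *; print(tool([.6053,.2705,.165]))"
```

```text
time: 3.8
ee_pos: [0.6213, -0.3188, 0.1638]
orientation: [0.707, 0.707, 0.0, 0.001]
contact_force: [1.5, -0.6, -1.3]
grip_width: 0.0235
gripper_force: 30.0
[ 0.98216203 -0.02617736 -0.00315484]
```

```bash
python3 -m creep '[[[0,0,0,0.983,-0.026,0,1],[0,0,0,0.983,-0.026,0,1],[0,0,0,0.983,-0.026,0,1],[0,0,0,0.983,-0.026,0,1],[0,0,0,0.983,-0.026,0,1],[0,0,0,0.983,-0.026,0,1],[0,0,0,0.983,-0.026,0,1],[0,0,0,0.983,-0.026,0,1],[0,0,0,0.983,-0.026,0,1],[0,0,0,0.983,-0.026,0,1]]]'; python3 -c "
from h import *; print(tool([.6053,.2715,.165]))"
```

```text
time: 4.8
ee_pos: [0.6069, 0.1832, 0.1606]
orientation: [0.707, 0.707, -0.0, -0.0]
contact_force: [1.1, 0.0, -0.4]
grip_width: 0.0237
gripper_force: 30.0
[ 0.14720421 -0.00267333 -0.00738715]
```

```bash
python3 -m creep '[[[0,0,0,0.147,0,0,1],[0,0,0,0.147,0,0,1],[0,0,0,0.147,0,0,1],[0,0,0,0.147,0,0,1],[0,0,0,0.147,0,0,1]]]'
python3 - <<'E'
from h import *
print(tool([.6053,.2715,.165]))
for n in ("top","scene"):
    c=cam(n)
    cv2.imwrite(f"pics/{n}2.png",c["img"][:,:,::-1])
    for p,hole in blobs(c,"red"):
        z=.14 ; q=plane(c,p,z)[:,:2].astype(np.float32); print(n,hole,p.mean(0).round(),cv2.fitEllipse(q))
E
```

```text
time: 5.3
ee_pos: [0.6075, 0.2684, 0.1605]
orientation: [0.707, 0.707, -0.0, 0.0]
contact_force: [0.4, 0.9, -0.2]
grip_width: 0.0235
gripper_force: 30.0
[ 0.00519224 -0.00368922 -0.00748532]
top False [118. 248.] ((0.5847675800323486, 0.32981738448143005), (0.021331164985895157, 0.05091911926865578), 8.651975631713867)
top False [187. 246.] ((0.5983062982559204, 0.24238957464694977), (0.08004739880561829, 0.09516511112451553), 160.3148193359375)
top False [164. 232.] ((0.6081945896148682, 0.25256288051605225), (0.042270079255104065, 0.0620870403945446), 92.15904235839844)
scene False [431. 280.] ((0.659950315952301, 0.27222195267677307), (0.07880667597055435, 0.08757529407739639), 91.89917755126953)
```

```bash
python3 -m creep '[[[0,0,0,0.005,-0.004,0.04,1],[0,0,0,0.005,-0.004,0.08,1],[0,0,0,0.005,-0.004,0.1,1],[0,0,0,0.005,-0.004,0.11,1],[0,0,0,0.005,-0.004,0.12,1],[0,0,0,0.005,-0.004,0.125,1],[0,0,0,0.005,-0.004,0.13,1],[0,0,0,0.005,-0.004,0.132,1],[0,0,0,0.005,-0.004,0.132,1],[0,0,0,0.005,-0.004,0.132,1]]]'
```

```text
time: 6.4
ee_pos: [0.6052, 0.2725, 0.082]
orientation: [0.707, 0.707, 0.0, 0.0]
contact_force: [0.0, -0.1, -1.7]
grip_width: 0.0234
gripper_force: 30.0
```

```bash
python3 -m creep '[[[0,0,0,0,0,0.002,1],[0,0,0,0,0,0.004,1],[0,0,0,0,0,0.004,1]]]'; python3 -m creep '[[[0,0,0,0,0,0,-0.3],[0,0,0,0,0,0,-0.3],[0,0,0,0,0,0,-0.3],[0,0,0,0,0,0,-0.3],[0,0,0,0,0,0,-0.3],[0,0,0,0,0,0,-0.3],[0,0,0,0,0,-0.05,-0.3],[0,0,0,0,0,-0.12,-0.3],[0,0,0,0,0,-0.16,-0.3]]]'; python3 -c "
from h import *; print(tool([.612,-.078,.165]))"
```

```text
time: 6.7
ee_pos: [0.6052, 0.2725, 0.0796]
orientation: [0.707, 0.707, 0.0, 0.0]
contact_force: [0.4, 0.1, 1.3]
grip_width: 0.0232
gripper_force: 30.0
time: 7.6
ee_pos: [0.6056, 0.2726, 0.1789]
orientation: [0.707, 0.707, 0.002, 0.001]
contact_force: [0.6, 0.0, 1.1]
grip_width: 0.0571
gripper_force: 0.0
[-0.5844357   0.01028195  0.02233007]
```

Now over to the blue cover, checking the red one on the way.

```bash
python3 -m creep '[[[0,0,0,-0.584,0.01,0,-0.3],[0,0,0,-0.584,0.01,0,-0.3],[0,0,0,-0.584,0.01,0,-0.3],[0,0,0,-0.584,0.01,0.03,-0.3],[0,0,0,-0.584,0.01,0.06,-0.3],[0,0,0,-0.584,0.01,0.08,-0.3],[0,0,0,-0.584,0.01,0.1,-0.3],[0,0,0,-0.584,0.01,0.1,-0.3],[0,0,0,-0.584,0.01,0.1,-0.3],[0,0,0,-0.584,0.01,0.1,-0.3]]]'
python3 - <<'E'
from h import *
print(tool([.612,-.078,.0425]))
for n in ("top","scene"):
    c=cam(n); cv2.imwrite(f"pics/{n}3.png",c["img"][:,:,::-1])
    for p,hole in blobs(c,"red"):
        q=plane(c,p,.051)[:,:2].astype(np.float32); print(n,hole,p.mean(0).round(),cv2.fitEllipse(q))
t=cv2.imread("pics/top3.png")[190:290,120:240]; s=cv2.imread("pics/scene3.png")[220:320,370:490]
cv2.imwrite("pics/redv.png",np.hstack([cv2.resize(i,None,fx=3,fy=3) for i in (t,s)]))
E
```

```text
time: 8.6
ee_pos: [0.6115, -0.077, 0.116]
orientation: [0.707, 0.707, 0.001, 0.0]
contact_force: [-0.2, 0.5, 0.5]
grip_width: 0.057
gripper_force: 0.0
[-0.00173465  0.0006668   0.12249319]
top False [364. 247.] ((0.5907013416290283, -0.06997179985046387), (0.017518145963549614, 0.04084908589720726), 161.5808868408203)
top False [183. 252.] ((0.6047679781913757, 0.26917287707328796), (0.09314820915460587, 0.09895329922437668), 148.9861297607422)
top False [174. 238.] ((0.6063271760940552, 0.27071166038513184), (0.0653960183262825, 0.06605993956327438), 99.08526611328125)
scene False [430. 287.] ((0.6053081750869751, 0.2707251012325287), (0.09781306982040405, 0.10917133092880249), 103.23965454101562)
scene False [433. 271.] ((0.6063031554222107, 0.27215978503227234), (0.06428840756416321, 0.06460801512002945), 17.019731521606445)
```

View pics/redv.png

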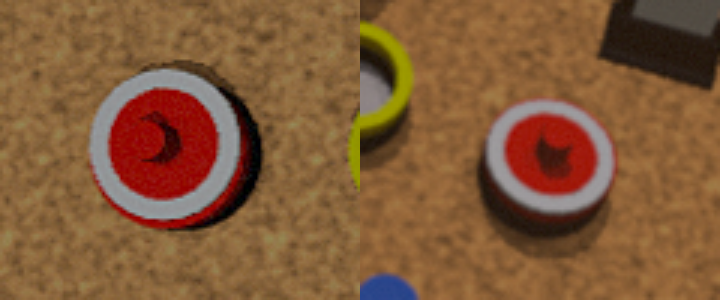

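The picture shows the red cover flat on the red vessel: white flange ring concentric with the rim at (174,238) in the top view, both views agreeing at z=51 mm. Next is blue.

```bash
python3 -m creep '[[[0,0,0,-0.002,0.001,0.06,-0.3],[0,0,0,-0.002,0.001,0.1,-0.3],[0,0,0,-0.002,0.001,0.122,-0.3],[0,0,0,-0.002,0.001,0.122,-0.3],[0,0,0,-0.002,0.001,0.122,1],[0,0,0,-0.002,0.001,0.122,1],[0,0,0,-0.002,0.001,0.122,1],[0,0,0,-0.002,0.001,0.122,1],[0,0,0,-0.002,0.001,0.122,1],[0,0,0,-0.002,0.001,0.122,1]]]'; python3 -m creep '[[[0,0,0,0,0,0,1],[0,0,0,0,0,0,1]]]'
```

```text
time: 9.7
ee_pos: [0.6119, -0.0793, 0.0425]
orientation: [0.707, 0.707, 0.0, 0.0]
contact_force: [-1.3, -0.4, 2.5]
grip_width: 0.0233
gripper_force: 30.0
time: 9.9
ee_pos: [0.6119, -0.0793, 0.0425]
orientation: [0.707, 0.707, 0.0, 0.0]
contact_force: [-1.6, 0.8, 5.6]
grip_width: 0.0238
gripper_force: 30.0
```

```bash
python3 -m creep '[[[0,0,0,0,0,-0.08,1],[0,0,0,0,0,-0.15,1],[0,0,0,0.05,-0.057,-0.2,1],[0,0,0,0.249,-0.284,-0.2,1],[0,0,0,0.249,-0.284,-0.2,1],[0,0,0,0.249,-0.284,-0.2,1],[0,0,0,0.249,-0.284,-0.2,1],[0,0,0,0.249,-0.284,-0.2,1],[0,0,0,0.249,-0.284,-0.2,1],[0,0,0,0.249,-0.284,-0.2,1]]]'; python3 -c "
from h import *; print(tool([.4413,.0702,.0795]))"
```

```text
time: 10.9
ee_pos: [0.4418, 0.0696, 0.1617]
orientation: [0.707, 0.707, -0.0, 0.0]
contact_force: [0.2, 0.4, -0.5]
grip_width: 0.0235
gripper_force: 30.0
[ 0.00113465 -0.0008581   0.13696001]
```

```bash
python3 -m creep '[[[0,0,0,0.001,-0.001,0.04,1],[0,0,0,0.001,-0.001,0.08,1],[0,0,0,0.001,-0.001,0.1,1],[0,0,0,0.001,-0.001,0.11,1],[0,0,0,0.001,-0.001,0.12,1],[0,0,0,0.001,-0.001,0.126,1],[0,0,0,0.001,-0.001,0.131,1],[0,0,0,0.001,-0.001,0.134,1],[0,0,0,0.001,-0.001,0.134,1],[0,0,0,0.001,-0.001,0.134,1]]]'
```

```text
time: 11.9
ee_pos: [0.4409, 0.0707, 0.082]
orientation: [0.707, 0.707, 0.0, 0.0]
contact_force: [-0.3, -0.5, -1.7]
grip_width: 0.0238
gripper_force: 30.0
```

```bash
python3 -m creep '[[[0,0,0,0,0,0.002,1],[0,0,0,0,0,0.004,1],[0,0,0,0,0,0.004,1]]]'; python3 -m creep '[[[0,0,0,0,0,0,-0.3],[0,0,0,0,0,0,-0.3],[0,0,0,0,0,0,-0.3],[0,0,0,0,0,0,-0.3],[0,0,0,0,0,0,-0.3],[0,0,0,0,0,0,-0.3],[0,0,0,0,0,-0.05,-0.3],[0,0,0,0,0,-0.12,-0.3],[0,0,0,0,0,-0.13,-0.3]]]';  python3 -m creep '[[[0,0,0,-0.338,0.037,0,-0.3],[0,0,0,-0.338,0.037,0,-0.3],[0,0,0,-0.338,0.037,0.04,-0.3],[0,0,0,-0.338,0.037,0.08,-0.3],[0,0,0,-0.338,0.037,0.08,-0.3],[0,0,0,-0.338,0.037,0.08,-0.3],[0,0,0,-0.338,0.037,0.08,-0.3]]]'
python3 - <<'E'
from h import *
print(tool([.463,-.1318,.0425]))
for n in ("top","scene"):
    c=cam(n); cv2.imwrite(f"pics/{n}4.png",c["img"][:,:,::-1])
    for p,hole in blobs(c,"blue",400):
        q=plane(c,p,.051)[:,:2].astype(np.float32); print(n,hole,p.mean(0).round(),cv2.fitEllipse(q))
t=cv2.imread("pics/top4.png")[280:380,225:345]; s=cv2.imread("pics/scene4.png")[135:235,315:435]
cv2.imwrite("pics/bluev.png",np.hstack([cv2.resize(i,None,fx=3,fy=3) for i in (t,s)]))
E
```

```text
time: 12.2
ee_pos: [0.4409, 0.0707, 0.0795]
orientation: [0.707, 0.707, 0.0, 0.0]
contact_force: [0.4, 0.1, 0.5]
grip_width: 0.0233
gripper_force: 30.0
time: 13.1
ee_pos: [0.4426, 0.0709, 0.1627]
orientation: [0.707, 0.707, 0.003, 0.003]
contact_force: [-0.2, -0.6, 0.3]
grip_width: 0.057
gripper_force: 0.0
time: 13.8
ee_pos: [0.4631, -0.1312, 0.1094]
orientation: [0.707, 0.707, 0.0, -0.0]
contact_force: [-0.4, 0.4, -0.3]
grip_width: 0.0573
gripper_force: 0.0
[-1.04141141e-03 -8.38907367e-05  1.11531809e-01]
top False [283. 330.] ((0.44237861037254333, 0.0710722878575325), (0.06501917541027069, 0.06554155796766281), 89.5991439819336)
top False [210. 149.] ((0.7695095539093018, 0.2091960310935974), (0.04178503900766373, 0.04685889557003975), 121.86548614501953)
scene False [377. 185.] ((0.44173121452331543, 0.07290847599506378), (0.06203863397240639, 0.06294852495193481), 101.31126403808594)
```

View pics/bluev.png

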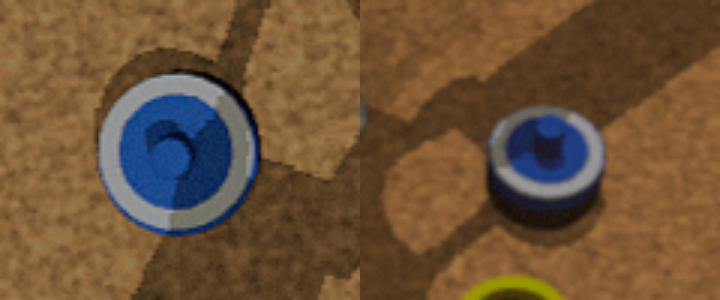

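The blue cover lies flat on its vessel, flange concentric at (283,330) in the top view and (377,185) in the scene view. Yellow is next.

```bash
python3 -m creep '[[[0,0,0,-0.001,0,0.06,-0.3],[0,0,0,-0.001,0,0.1,-0.3],[0,0,0,-0.001,0,0.111,-0.3],[0,0,0,-0.001,0,0.111,-0.3],[0,0,0,-0.001,0,0.111,1],[0,0,0,-0.001,0,0.111,1],[0,0,0,-0.001,0,0.111,1],[0,0,0,-0.001,0,0.111,1],[0,0,0,-0.001,0,0.111,1],[0,0,0,-0.001,0,0.111,1]]]'; python3 -m creep '[[[0,0,0,0,0,0,1],[0,0,0,0,0,0,1]]]'
```

```text
time: 14.9
ee_pos: [0.4631, -0.1329, 0.0431]
orientation: [0.707, 0.707, 0.0, 0.0]
contact_force: [-1.7, 0.5, 4.1]
grip_width: 0.0232
gripper_force: 30.0
time: 15.1
ee_pos: [0.4631, -0.1328, 0.0431]
orientation: [0.707, 0.707, 0.0, 0.0]
contact_force: [-1.2, 0.6, 5.6]
grip_width: 0.0234
gripper_force: 30.0
```

```bash
python3 -m creep '[[[0,0,0,0,0,-0.08,1],[0,0,0,0,0,-0.15,1],[0,0,0,0.06,0.035,-0.2,1],[0,0,0,0.408,0.236,-0.2,1],[0,0,0,0.408,0.236,-0.2,1],[0,0,0,0.408,0.236,-0.2,1],[0,0,0,0.408,0.236,-0.2,1],[0,0,0,0.408,0.236,-0.2,1],[0,0,0,0.408,0.236,-0.2,1],[0,0,0,0.408,0.236,-0.2,1]]]'; python3 -m creep '[[[0,0,0,0,0,0,1],[0,0,0,0,0,0,1]]]'; python3 -c "
from h import *; print(tool([.6048,.1118,.080]))"
```

```text
time: 16.1
ee_pos: [0.6042, 0.1128, 0.1608]
orientation: [0.706, 0.708, -0.001, -0.001]
contact_force: [0.1, -0.3, -1.5]
grip_width: 0.0236
gripper_force: 30.0
time: 16.3
ee_pos: [0.6042, 0.1109, 0.1627]
orientation: [0.708, 0.707, -0.0, 0.0]
contact_force: [0.3, -0.4, -1.7]
grip_width: 0.0233
gripper_force: 30.0
[0.00151129 0.00096817 0.13787381]
```

```bash
python3 -m creep '[[[0,0,0,0.001,0.001,0.04,1],[0,0,0,0.001,0.001,0.08,1],[0,0,0,0.001,0.001,0.1,1],[0,0,0,0.001,0.001,0.11,1],[0,0,0,0.001,0.001,0.12,1],[0,0,0,0.001,0.001,0.126,1],[0,0,0,0.001,0.001,0.131,1],[0,0,0,0.001,0.001,0.134,1],[0,0,0,0.001,0.001,0.134,1],[0,0,0,0.001,0.001,0.134,1]]]'; python3 -m creep '[[[0,0,0,0,0,0.002,1],[0,0,0,0,0,0.003,1],[0,0,0,0,0,0.003,1]]]'
```

```text
time: 17.3
ee_pos: [0.6052, 0.1129, 0.0825]
orientation: [0.707, 0.707, 0.0, 0.0]
contact_force: [0.8, 0.6, -1.5]
grip_width: 0.0233
gripper_force: 30.0
time: 17.6
ee_pos: [0.6051, 0.1128, 0.0803]
orientation: [0.707, 0.707, -0.0, -0.0]
contact_force: [-0.3, 0.2, -1.6]
grip_width: 0.0236
gripper_force: 30.0
```

```bash
python3 -m creep '[[[0,0,0,0,0,0.001,1],[0,0,0,0,0,0.001,-0.3],[0,0,0,0,0,0.001,-0.3],[0,0,0,0,0,0.001,-0.3],[0,0,0,0,0,0.001,-0.3],[0,0,0,0,0,0.001,-0.3],[0,0,0,0,0,-0.05,-0.3],[0,0,0,0,0,-0.12,-0.3],[0,0,0,0,0,-0.16,-0.3]]]';  python3 -m creep '[[[0,0,0,-0.25,0,0,-0.3],[0,0,0,-0.25,0,0,-0.3],[0,0,0,-0.25,0,-0.02,-0.3],[0,0,0,-0.25,0,-0.05,-0.3],[0,0,0,-0.25,0,-0.05,-0.3],[0,0,0,-0.25,0,-0.05,-0.3]]]'
python3 - <<'E'
from h import *
for n in ("top","scene"):
    c=cam(n); cv2.imwrite(f"pics/{n}5.png",c["img"][:,:,::-1])
    for p,hole in blobs(c,"yellow",400):
        q=plane(c,p,.051)[:,:2].astype(np.float32); print(n,hole,p.mean(0).round(),cv2.fitEllipse(q))
a=cv2.imread("pics/top5.png"); s=cv2.imread("pics/scene5.png")
cv2.imwrite("pics/five.png",np.hstack([cv2.resize(a[190:390,95:295],(400,400),interpolation=cv2.INTER_CUBIC),cv2.resize(s[130:330,330:530],(400,400),interpolation=cv2.INTER_CUBIC)]))
E
```

```text
time: 18.5
ee_pos: [0.6057, 0.1129, 0.1799]
orientation: [0.707, 0.707, 0.001, 0.001]
contact_force: [-0.0, 1.0, -0.2]
grip_width: 0.0568
gripper_force: 0.0
time: 19.1
ee_pos: [0.6054, -0.0369, 0.2065]
orientation: [0.707, 0.707, 0.0, 0.0]
contact_force: [-0.1, -0.6, 0.3]
grip_width: 0.0572
gripper_force: 0.0
top False [259. 238.] ((0.6068913340568542, 0.11796601116657257), (0.05341707542538643, 0.0688212439417839), 83.9942855834961)
scene False [366. 244.] ((0.6063123941421509, 0.11462482064962387), (0.06260445713996887, 0.06449203193187714), 2.203415870666504)
```

View pics/five.png

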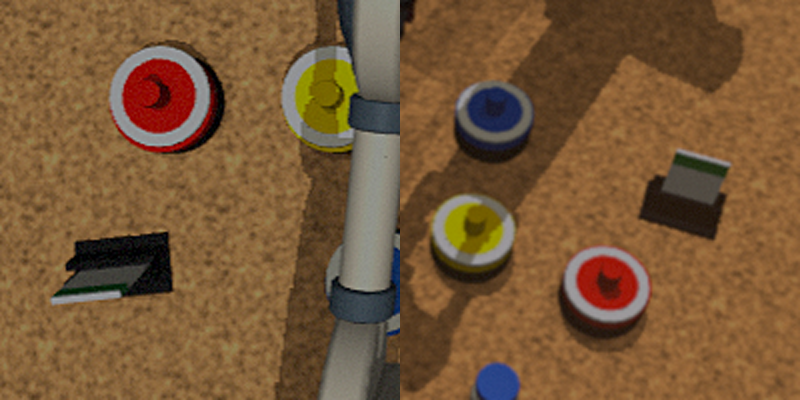

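All three covers sit flat and concentric: red (174,238), yellow (259,238) and blue in the top view, and all three in the scene view. Now I'll measure the card and the holder.

```bash
cat >> h.py <<'E'
def tri(c1,p1,c2,p2):
    P=[c["K"]@np.c_[cv2.Rodrigues(np.float64(c["rvec"]))[0],np.ravel(c["tvec"])] for c in (c1,c2)]
    u=[cv2.undistortPoints(np.float64(p).reshape(-1,1,2),c["K"],np.float64(c["D"]),P=c["K"]).reshape(-1,2).T for c,p in ((c1,p1),(c2,p2))]
    X=cv2.triangulatePoints(P[0],P[1],u[0],u[1]); return (X[:3]/X[3]).T
E
python3 - <<'E'
from h import *
box=dict(top=(300,350,105,195),scene=(195,250,440,510))
C={}
for n in box:
    c=cam(n); C[n]=c; a,b,l,r=box[n]
    h=c["hsv"][a:b,l:r].astype(int); H,S,V=h[...,0],h[...,1],h[...,2]
    g=((H>45)&(H<90)&(S>70)&(V>20)); w=(S<70)&(V>130); gray=(S<90)&(V>55)
    m=((g|gray)*255).astype(np.uint8); m=cv2.morphologyEx(m,cv2.MORPH_OPEN,np.ones((2,2)))
    for k,mm in (("green",(g*255).astype(np.uint8)),("white",(w*255).astype(np.uint8)),("all",m)):
        cs,_=cv2.findContours(mm,cv2.RETR_EXTERNAL,cv2.CHAIN_APPROX_NONE); p=max(cs,key=cv2.contourArea)
        pts=np.argwhere(mm>0)[:,::-1]+[l,a]; bx=cv2.boxPoints(cv2.minAreaRect(p))+[l,a]
        print(n,k,len(pts),"mean",pts.mean(0).round(1)); print(bx.round(1).tolist(), (cv2.approxPolyDP(p,3,True)[:,0]+[l,a]).tolist() if k=="all" else "")
        c[k]=pts.mean(0); 
for k in ("green","white"): print(k,tri(C["top"],C["top"][k],C["scene"],C["scene"][k]).round(4))
E
```

```text
top green 135 mean [144.7 331.6]
[[121.7, 334.2], [158.7, 330.8], [159.2, 335.7], [122.2, 339.1]] 
top white 110 mean [137.2 338.6]
[[119.9, 338.8], [153.9, 335.3], [154.3, 338.6], [120.2, 342.1]] 
top all 537 mean [144.3 333.2]
[[119.6, 328.2], [166.9, 322.9], [168.6, 338.2], [121.3, 343.4]] [[167, 324], [133, 328], [121, 341], [156, 339], [159, 333], [155, 332], [162, 332]]
scene green 23 mean [476.2 211. ]
[[467.0, 211.0], [468.0, 210.0], [468.5, 210.5], [467.5, 211.5]] 
scene white 42 mean [481.2 208.1]
[[467.9, 205.4], [468.3, 203.9], [494.3, 210.7], [493.9, 212.2]] 
scene all 495 mean [477.8 220.1]
[[461.5, 225.8], [465.7, 211.1], [492.0, 218.6], [487.8, 233.4]] [[468, 212], [462, 226], [487, 232], [491, 219]]
green [[0.4404 0.3081 0.0843]]
white [[0.43   0.3171 0.0884]]
```

Run:
```python
from h import *
t,s=cam("top"),cam("scene")
T=tri(t,[[120.2,340.4],[154.1,337.0],[137.2,338.6]],s,[[494.1,211.4],[468.1,204.6],[481.2,208.1]])
print(T.round(4), np.linalg.norm(T[0]-T[1]), np.degrees(np.arctan2(*(T[0]-T[1])[[0,1]])))
# reprojection check
print(proj(t,T).round(1).tolist(),proj(s,T).round(1).tolist())
# rest outline in top picture: dark pixels
H=t["hsv"][295:350,100:195]; m=((H[...,2]<45)*255).astype(np.uint8)
p=max(cv2.findContours(m,cv2.RETR_EXTERNAL,cv2.CHAIN_APPROX_NONE)[0],key=cv2.contourArea)[:,0]+[100,295]
for z in (0,.02,.03,.04): print(z,cv2.minAreaRect(plane(t,p,z)[:,:2].astype(np.float32)))
print(cv2.approxPolyDP(p,3,True)[:,0].tolist())
# holder
g=[p for p,h in blobs(t,"green",20,s=60)]; q=plane(t,np.vstack(g),.032)[:,:2].astype(np.float32); print("holder top",cv2.minAreaRect(q))
H=s["hsv"][110:160,200:265].astype(int); gg=((H[...,0]>45)&(H[...,0]<90)&(H[...,1]>60)&(H[...,2]>20)); pts=np.argwhere(gg)[:,::-1]+[200,110]
print("holder scene",len(pts),cv2.minAreaRect(plane(s,pts,.032)[:,:2].astype(np.float32)))
print([np.round(plane(t,x,.03).mean(0),4) for x in g])
def crop(c,a,b,l,r): return cv2.resize(c["img"][a:b,l:r,::-1],(400,300),interpolation=cv2.INTER_CUBIC)
cv2.imwrite("pics/hold.png",np.hstack([crop(t,310,364,485,557),crop(s,110,158,200,264)]))
```

```text
[[0.427  0.3457 0.0897]
 [0.433  0.2879 0.0883]
 [0.43   0.3171 0.0886]] 0.05813692326348385 -6.016746288003659
[[120.0, 340.5], [153.8, 337.1], [136.9, 338.8]] [[494.0, 211.4], [467.9, 204.7], [481.0, 208.2]]
0 ((0.4463491439819336, 0.33026713132858276), (0.05568087100982666, 0.1130933165550232), 6.077273845672607)
0.02 ((0.44860899448394775, 0.32219329476356506), (0.054381124675273895, 0.11045338213443756), 6.077292442321777)
0.03 ((0.4497389793395996, 0.31815633177757263), (0.05373123660683632, 0.10913344472646713), 6.077295780181885)
0.04 ((0.4508689343929291, 0.3141193985939026), (0.05308140069246292, 0.10781347751617432), 6.077208995819092)
[[178, 306], [133, 311], [128, 322], [133, 326], [128, 331], [137, 324], [169, 322], [160, 333], [122, 337], [180, 335]]
holder top ((0.43099111318588257, -0.35332947969436646), (0.09042106568813324, 0.02298031747341156), 78.59455871582031)
holder scene 122 ((0.42864614725112915, -0.3492240309715271), (0.08979275822639465, 0.019709112122654915), 79.05619812011719)
[array([ 0.4232, -0.3528,  0.03  ]), array([ 0.4388, -0.3553,  0.03  ])]
```

View pics/hold.png

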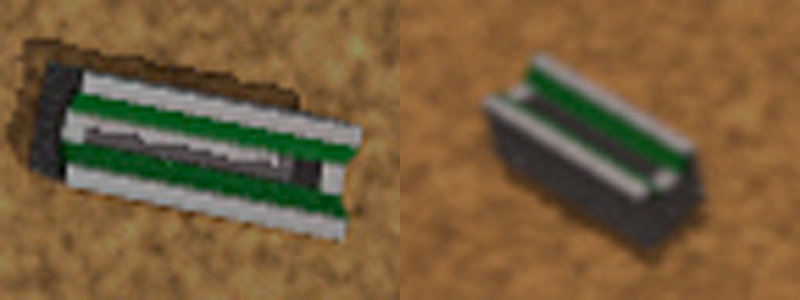

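The holder crop shows the two green chamfers with the slot between them; top-view outline 90 x 23 mm, as specified, centre near pixel (521,338), yaw about -11.2°. The card's top edge triangulates to z=88.6 mm, 58 mm long (nominal 60), yaw +6.0°.

```bash
cat >> h.py <<'E'
def rows(dst,M):
    """row units (turn, shift) from the measured pose to TCP dst, orientation M"""
    s=state(); r=R.from_quat(s["orientation"])
    return np.r_[(r.inv()*R.from_matrix(M)).as_rotvec()/1.5, r.inv().apply(np.array(dst)-s["ee_pos"])/0.6].round(4)
def cardM(yaw,lean):
    """tool frame gripping a card whose x has this yaw, top leaning to -x (deg)"""
    A=(R.from_euler("z",yaw,degrees=True)*R.from_euler("y",-lean,degrees=True)).as_matrix()
    return np.c_[A[:,1],A[:,0],-A[:,2]], A
E
python3 - <<'E'
from h import *
M,A=cardM(6.0,15); T=np.array([.430,.317,.0886]); o=T-.08*A[:,2]; print(o,A[:,2])
print(rows(o+.167*A[:,2],M))
E
```

```text
[0.4505921  0.31916432 0.01132593] [-0.25740121 -0.02705396  0.96592583]
[-0.1753  0.0088 -0.0682  0.5855 -0.3278  0.0553]
```

```bash
python3 -m creep '[[[-0.175,0.009,-0.068,0.585,-0.328,0.02,-0.3],[-0.175,0.009,-0.068,0.585,-0.328,0.02,-0.3],[-0.175,0.009,-0.068,0.585,-0.328,0.02,-0.3],[-0.175,0.009,-0.068,0.585,-0.328,0.02,-0.3],[-0.175,0.009,-0.068,0.585,-0.328,0.02,-0.3],[-0.175,0.009,-0.068,0.585,-0.328,0.02,-0.3],[-0.175,0.009,-0.068,0.585,-0.328,0.02,-0.3],[-0.175,0.009,-0.068,0.585,-0.328,0.055,-0.3],[-0.175,0.009,-0.068,0.585,-0.328,0.055,-0.3],[-0.175,0.009,-0.068,0.585,-0.328,0.055,-0.3]]]'; python3 -m creep '[[[0,0,0,0,0,0,-0.3],[0,0,0,0,0,0,-0.3]]]'
python3 - <<'E'
from h import *
M,A=cardM(6.0,15); T=np.array([.430,.317,.0886]); o=T-.08*A[:,2]
print(rows(o+.067*A[:,2],M))
t,s=cam("top"),cam("scene")
def crop(c,a,b,l,r): return cv2.resize(c["img"][a:b,l:r,::-1],(400,300),interpolation=cv2.INTER_CUBIC)
cv2.imwrite("pics/app.png",np.hstack([crop(t,265,385,70,230),crop(s,145,265,400,560)]))
E
```

```text
time: 20.4
ee_pos: [0.4068, 0.3147, 0.172]
orientation: [0.662, 0.738, 0.096, 0.087]
contact_force: [0.6, -0.2, 0.1]
grip_width: 0.0574
gripper_force: 0.0
time: 20.6
ee_pos: [0.4093, 0.3126, 0.1742]
orientation: [0.665, 0.735, 0.098, 0.088]
contact_force: [0.4, 0.4, -0.3]
grip_width: 0.057
gripper_force: 0.0
[ 0.0014  0.0005 -0.0024  0.0039 -0.0034  0.1686]
```

View pics/app.png

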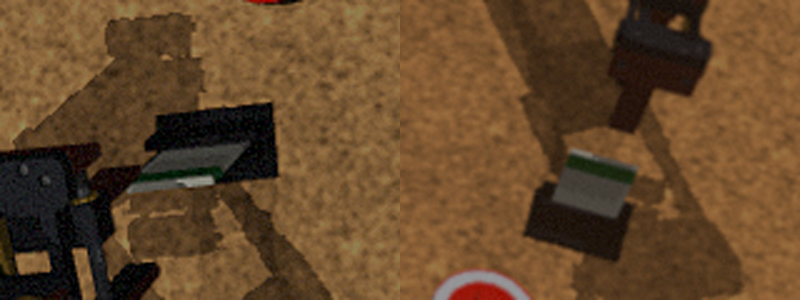

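The gripper hangs in line with the card above the rest, fingers on either side of its top edge (top view about (125,340)). I'll go down along the card.

```bash
python3 -m creep '[[[0,0,0,0.004,-0.003,0.04,-0.3],[0,0,0,0.004,-0.003,0.08,-0.3],[0,0,0,0.004,-0.003,0.11,-0.3],[0,0,0,0.004,-0.003,0.13,-0.3],[0,0,0,0.004,-0.003,0.15,-0.3],[0,0,0,0.004,-0.003,0.16,-0.3],[0,0,0,0.004,-0.003,0.168,-0.3],[0,0,0,0.004,-0.003,0.168,-0.3],[0,0,0,0.004,-0.003,0.168,-0.3]]]';  python3 - <<'E'
from h import *
M,A=cardM(6.0,15); T=np.array([.430,.317,.0886]); o=T-.08*A[:,2]
print(rows(o+.067*A[:,2],M))
s=cam("scene"); cv2.imwrite("pics/app2.png",cv2.resize(s["img"][165:255,420:540,::-1],(480,360),interpolation=cv2.INTER_CUBIC))
E
```

```text
time: 21.6
ee_pos: [0.4325, 0.3188, 0.0762]
orientation: [0.664, 0.736, 0.098, 0.088]
contact_force: [0.2, 0.8, 0.1]
grip_width: 0.0573
gripper_force: 0.0
[ 0.0011 -0.     -0.0011 -0.0025  0.0011  0.0006]
```

View pics/app2.png

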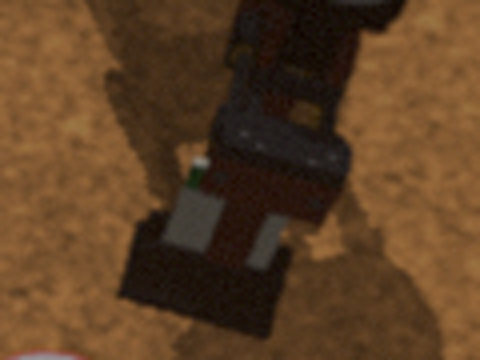

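The near finger stands in front of the card at about (473,220) in the full picture, near the middle of its width and clear of the rest. Closing.

```bash
python3 -m creep '[[[0,0,0,-0.002,0.001,0,1],[0,0,0,-0.002,0.001,0,1],[0,0,0,-0.002,0.001,0,1],[0,0,0,-0.002,0.001,0,1],[0,0,0,-0.002,0.001,0,1],[0,0,0,-0.002,0.001,0,1],[0,0,0,-0.002,0.001,0,1],[0,0,0,-0.002,0.001,0,1],[0,0,0,-0.002,0.001,0,1],[0,0,0,-0.002,0.001,0,1]]]'; python3 -m creep '[[[0,0,0,0,0,0,1],[0,0,0,0,0,0,1]]]'
```

```text
time: 22.65
ee_pos: [0.4333, 0.3175, 0.0759]
orientation: [0.664, 0.736, 0.098, 0.088]
contact_force: [3.2, 0.2, -0.7]
grip_width: 0.0059
gripper_force: 30.0
time: 22.85
ee_pos: [0.4333, 0.3175, 0.0759]
orientation: [0.664, 0.736, 0.098, 0.088]
contact_force: [2.9, 0.1, -0.6]
grip_width: 0.0062
gripper_force: 30.0
```

```bash
python3 -m creep '[[[0,0,0,0,0,-0.02,1],[0,0,0,0,0,-0.04,1],[0,0,0,0,0,-0.07,1],[0,0,0,0,0,-0.1,1],[0,0,0,0,0,-0.14,1],[0,0,0,0,0,-0.18,1],[0,0,0,0,0,-0.22,1],[0,0,0,0,0,-0.22,1],[0,0,0,0,0,-0.22,1]]]'
python3 - <<'E'
from h import *
M,A=cardM(-11.2,0)
print(rows([.43,-.351,.067+.006+.09],M), rows([.43,0,.2],M))
t,s=cam("top"),cam("scene")
def crop(c,a,b,l,r): return cv2.resize(c["img"][a:b,l:r,::-1],(400,300),interpolation=cv2.INTER_CUBIC)
cv2.imwrite("pics/out.png",np.hstack([crop(t,265,385,50,210),crop(s,125,245,420,580)]))
E
```

```text
time: 23.75
ee_pos: [0.3986, 0.314, 0.2026]
orientation: [0.664, 0.736, 0.097, 0.087]
contact_force: [0.1, -0.6, -1.3]
grip_width: 0.0058
gripper_force: 30.0
[ 0.1734 -0.0262  0.1981 -1.1078 -0.0772  0.0475] [ 0.1734 -0.0262  0.1981 -0.5259 -0.003   0.0037]
```

View pics/out.png

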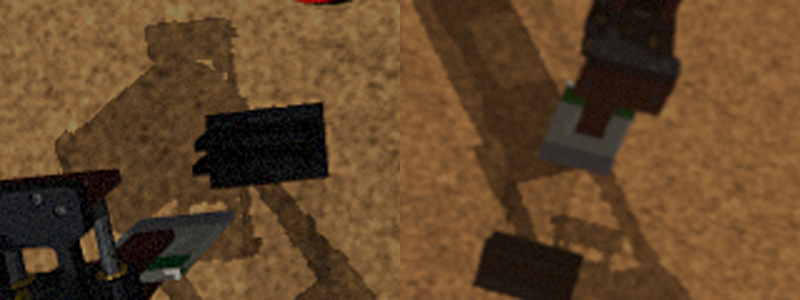

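The card is out of the rest and held (top view about (130,365)), its steel foot hanging free. On to the holder with the card upright.

```bash
python3 -m creep '[[[0.173,-0.026,0.198,-0.526,-0.003,0.004,1],[0.173,-0.026,0.198,-0.526,-0.003,0.004,1],[0.173,-0.026,0.198,-0.526,-0.003,0.004,1],[0.173,-0.026,0.198,-0.526,-0.003,0.004,1],[0.173,-0.026,0.198,-0.526,-0.003,0.004,1],[0.173,-0.026,0.198,-0.526,-0.003,0.004,1],[0.173,-0.026,0.198,-0.526,-0.003,0.004,1],[0.173,-0.026,0.198,-0.526,-0.003,0.004,1],[0.173,-0.026,0.198,-0.526,-0.003,0.004,1]]]'
python3 - <<'E'
from h import *
M,A=cardM(-11.2,0)
print(rows([.43,-.351,.18],M))
E
```

```text
time: 24.75
ee_pos: [0.4299, 0.0, 0.1992]
orientation: [0.773, 0.634, -0.0, -0.001]
contact_force: [-0.2, 0.2, -0.5]
grip_width: 0.0062
gripper_force: 30.0
[-8.000e-04 -5.000e-04 -8.000e-04 -5.737e-01  1.146e-01  3.130e-02]
```

```bash
python3 -m creep '[[[0,0,0,-0.574,0.115,0,1],[0,0,0,-0.574,0.115,0,1],[0,0,0,-0.574,0.115,0,1],[0,0,0,-0.574,0.115,0,1],[0,0,0,-0.574,0.115,0,1],[0,0,0,-0.574,0.115,0,1],[0,0,0,-0.574,0.115,0,1],[0,0,0,-0.574,0.115,0.03,1],[0,0,0,-0.574,0.115,0.03,1],[0,0,0,-0.574,0.115,0.03,1]]]'; python3 -m creep '[[[0,0,0,0,0,0,1],[0,0,0,0,0,0,1]]]'
python3 - <<'E'
from h import *
M,A=cardM(-11.2,0)
print(rows([.43,-.351,.12],M))
t,s=cam("top"),cam("scene")
def crop(c,a,b,l,r): return cv2.resize(c["img"][a:b,l:r,::-1],(400,300),interpolation=cv2.INTER_CUBIC)
cv2.imwrite("pics/over.png",np.hstack([crop(t,280,400,460,620),crop(s,55,175,170,330)]))
E
```

```text
time: 25.75
ee_pos: [0.4316, -0.3496, 0.1816]
orientation: [0.772, 0.635, 0.001, -0.001]
contact_force: [-0.1, 0.5, -0.4]
grip_width: 0.0058
gripper_force: 30.0
time: 25.95
ee_pos: [0.4318, -0.3503, 0.1836]
orientation: [0.772, 0.635, 0.001, 0.001]
contact_force: [0.5, -0.3, -0.8]
grip_width: 0.0056
gripper_force: 30.0
[ 0.0019  0.0003  0.0012 -0.0016 -0.003   0.106 ]
```

View pics/over.png

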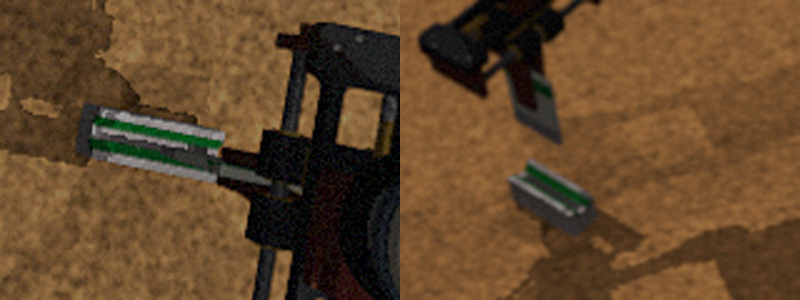

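The card hangs above the holder, parallel to the slot (scene: foot edge about (218,102)–(235,112)). I'll go lower and check the fit before inserting.

```bash
python3 -m creep '[[[0.002,0,0.001,-0.002,-0.003,0.05,1],[0.002,0,0.001,-0.002,-0.003,0.09,1],[0.002,0,0.001,-0.002,-0.003,0.11,1],[0.002,0,0.001,-0.002,-0.003,0.121,1],[0.002,0,0.001,-0.002,-0.003,0.121,1],[0.002,0,0.001,-0.002,-0.003,0.121,1]]]'
python3 - <<'E'
from h import *
M,A=cardM(-11.2,0)
print(rows([.43,-.351,.073],M), state()["orientation"])
s=cam("scene")
print(proj(s,[[.43+.03*.194,-.351+.03*.98,.043],[.43-.03*.194,-.351-.03*.98,.043]]).round(1).tolist())
cv2.imwrite("pics/near.png",cv2.resize(s["img"][80:164,190:302,::-1],(800,600),interpolation=cv2.INTER_CUBIC))
E
```

```text
time: 26.65
ee_pos: [0.4296, -0.3525, 0.1111]
orientation: [0.773, 0.634, -0.0, 0.0]
contact_force: [0.4, -0.4, -1.2]
grip_width: 0.0062
gripper_force: 30.0
[-0.0001  0.0003 -0.001   0.0026  0.0002  0.0635] [ 7.73216079e-01  6.34142586e-01 -2.61415873e-04  8.62317627e-05]
[[238.5, 132.5], [221.7, 122.4]]
```

View pics/near.png

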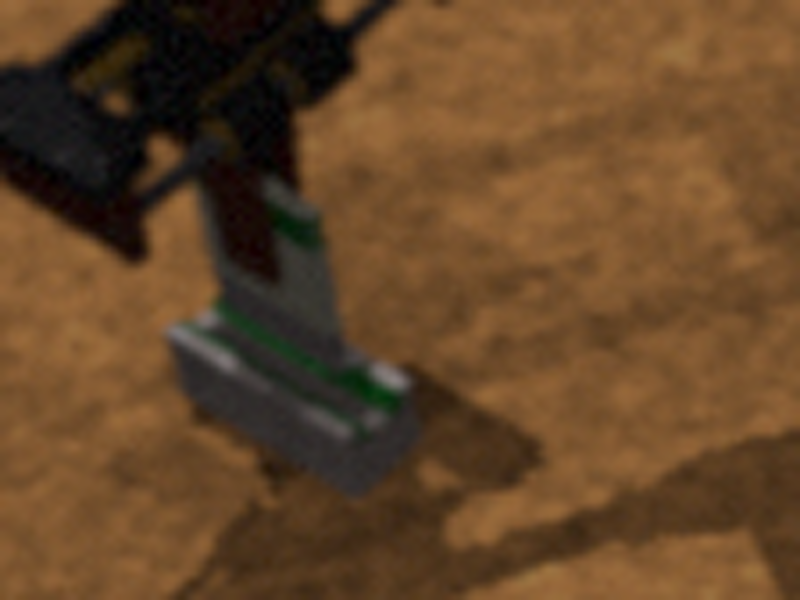

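The foot hangs just over the far chamfer as seen from this oblique view, about (221,122)–(238,131), which matches the predicted projection within 1–2 px. Inserting slowly.

```bash
python3 -m creep '[[[0,0,-0.001,0.002,0,0.008,1],[0,0,-0.001,0.002,0,0.014,1],[0,0,-0.001,0.002,0,0.02,1],[0,0,-0.001,0.002,0,0.026,1],[0,0,-0.001,0.002,0,0.032,1],[0,0,-0.001,0.002,0,0.032,1]]]'
```

```text
time: 27.3
ee_pos: [0.429, -0.3507, 0.0897]
orientation: [0.773, 0.635, -0.0, -0.002]
contact_force: [0.0, 0.1, -0.8]
grip_width: 0.0062
gripper_force: 30.0
```

```bash
python3 -m creep '[[[0,0,0,0,0,0.006,1],[0,0,0,0,0,0.012,1],[0,0,0,0,0,0.017,1],[0,0,0,0,0,0.021,1],[0,0,0,0,0,0.024,1],[0,0,0,0,0,0.024,1]]]'
```

```text
time: 27.9
ee_pos: [0.4291, -0.3508, 0.0758]
orientation: [0.773, 0.635, -0.0, -0.001]
contact_force: [-0.5, -0.2, -1.6]
grip_width: 0.0057
gripper_force: 30.0
```

```bash
python3 -m creep '[[[0,0,0,0,0,0.002,1],[0,0,0,0,0,0.004,1],[0,0,0,0,0,0.005,1],[0,0,0,0,0,0.005,1]]]'; python3 -c "
from h import *; print(state()['contact_force'])"
```

```text
time: 28.3
ee_pos: [0.4292, -0.351, 0.0731]
orientation: [0.773, 0.635, -0.0, -0.001]
contact_force: [-0.0, -0.5, -1.2]
grip_width: 0.0057
gripper_force: 30.0
[-0.01804425 -0.52917368 -1.18483781]
```

```bash
python3 -m creep '[[[0,0,0,0,0,0.002,1],[0,0,0,0,0,0.003,1],[0,0,0,0,0,0.003,1]]]'; python3 -m creep '[[[0,0,0,0,0,0.002,1],[0,0,0,0,0,0.003,1],[0,0,0,0,0,0.003,1]]]'
```

```text
time: 28.6
ee_pos: [0.4292, -0.3509, 0.0712]
orientation: [0.773, 0.635, -0.0, -0.001]
contact_force: [-0.0, -0.3, -2.1]
grip_width: 0.0058
gripper_force: 30.0
time: 28.9
ee_pos: [0.4294, -0.351, 0.071]
orientation: [0.773, 0.635, -0.0, -0.0]
contact_force: [-1.8, 2.1, 5.6]
grip_width: 0.006
gripper_force: 30.0
```

Contact with the floor of the slot, about 6 N. Releasing, retreating and checking.

```bash
python3 -m creep '[[[0,0,0,0,0,-0.001,-0.2],[0,0,0,0,0,-0.001,-0.2],[0,0,0,0,0,-0.001,-0.2],[0,0,0,0,0,-0.001,-0.2],[0,0,0,0,0,-0.001,-0.2],[0,0,0,0,0,-0.001,-0.2],[0,0,0,0,0,-0.04,-0.2],[0,0,0,0,0,-0.1,-0.2],[0,0,0,0,0,-0.18,-0.2],[0,0,0,0,0,-0.25,-0.2]]]'; python3 -m creep '[[[0,0,0,-0.3,0,-0.1,-0.2],[0,0,0,-0.3,0,-0.1,-0.2],[0,0,0,-0.3,0,-0.1,-0.2],[0,0,0,-0.3,0,-0.1,-0.2],[0,0,0,-0.3,0,-0.1,-0.2],[0,0,0,-0.3,0,-0.1,-0.2]]]'
python3 - <<'E'
from h import *
t,s=cam("top"),cam("scene")
w=lambda c,a,b,l,r,W,H: cv2.resize(c["img"][a:b,l:r,::-1],(W,H),interpolation=cv2.INTER_CUBIC)
cv2.imwrite("pics/end.png",np.vstack([np.hstack([w(t,120,380,110,560,500,290),w(t,300,370,480,560,300,290)]),np.hstack([w(s,100,350,180,500,450,300),w(s,95,165,190,270,350,300)])]))
# card top centre should be at holder + 86 mm
print(proj(t,[[.4294,-.351,.086]]).round(1),proj(s,[[.4294,-.351,.086]]).round(1))
E
```

```text
time: 29.9
ee_pos: [0.4294, -0.3509, 0.2215]
orientation: [0.773, 0.635, -0.0, -0.001]
contact_force: [0.4, -0.7, -0.3]
grip_width: 0.0524
gripper_force: 0.0
time: 30.5
ee_pos: [0.3944, -0.5283, 0.2786]
orientation: [0.773, 0.634, -0.0, -0.001]
contact_force: [-0.1, 0.1, 0.5]
grip_width: 0.0526
gripper_force: 0.0
[[533.8 342.9]] [[227.6 115.6]]
```

View pics/end.png

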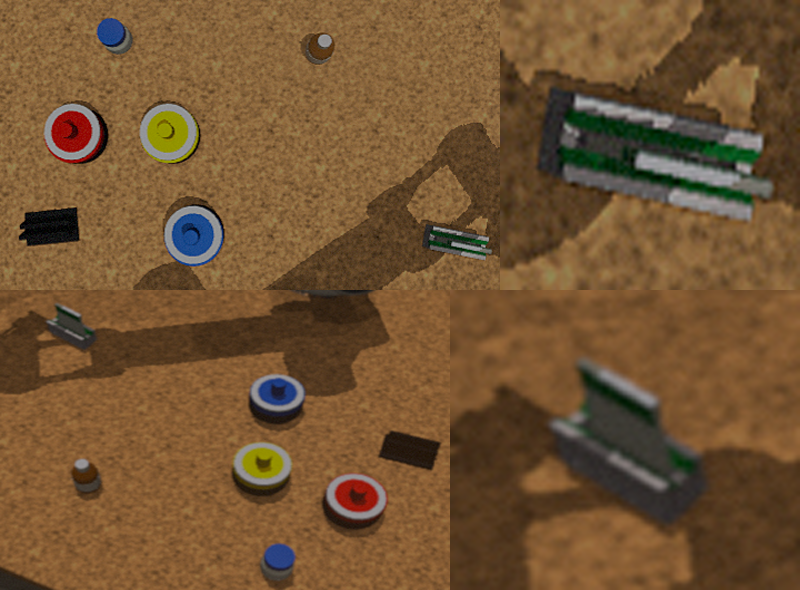

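The final picture shows the three covers flat on their own vessels and the card upright in the slot. Its top edge is near (534,341) in the top view and (229,118) in the scene view, 2–3 px from where a seated card should be. The bottle and jar are where they were, and the gripper is clear.

```bash
python3 -c "
from station import workorder; print(workorder.close_job())"
```

```text
the job is handed in; nothing more can be done
None
```

The job is handed in at about 31 s: all three covers lie flat on their matching vessels, the card then went upright into the holder slot, and the bottle and jar were left alone; no verdict was returned.

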